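Clear the scrap off the tool chest and hold its lid open for fitting the stay

ROBOT

A 6-joint arm with a two-finger parallel gripper is mounted at the origin on the work surface. World frame = base frame: x ahead of the robot, y to its left, z up, the work surface at z = 0. Lengths are in m, angles in rad, forces in N, time in s.
With the tool pointing down it reaches from about 0.425 to 0.95 m from the base axis. Payload 3.5 kg.
Tool frame: the origin (TCP) lies between the finger pads; the fingertips stand 19 mm ahead of it and the grasp point (between the pads) is the TCP (ctrl.nose_length is the distance from the TCP to the fingertips, in m); z points along the fingers, y is the line along which they close (so a half turn about z gives the same grasp; the last joint's range is limited). The gripper opens to 85 mm and grips with 20 to 120 N. Pads are 22 mm wide; open, the fingers measure 114 mm over their backs; the gripper's body (76 mm by 85 mm) begins 54 mm behind the grasp point. The pads swing forward as they close: fully open they stand 13 mm farther back than shut.
Start: joints at [-1.479, 0.286, 1.577, -0, 1.279, -0.15], TCP at [0.162, -0.655, 0.25] pointing down, gripper open.
Joint ranges: [-2.77, 2.77], [-0.9, 2.22], [0.21, 2.48], [-1.53, 4.67], [0.24, 2.81], [-2.84, 2.84]. Speed limits (rad/s): [2.79, 2.79, 3.14, 3.14, 3.14, 3.14].

INTERFACE

Orientations are given as a unit quaternion [x, y, z, w].
In Python, from plant import ctrl gives the robot as it stands.
- The arm moves only by the tool apply_moves, never from a script. Its argument "series" is a list of rows, each a list of 6 numbers: the shift along the world's x, y, z scaled (see below), then the turn, a rotation vector about the world's x, y, z scaled (see below). A call has 1 to 20 rows; each row is the pose to reach, as a shift and turn from the pose commanded when the call began; what a row does not reach only later rows make up. The controller multiplies each number of a shift by 0.8 m and each number of a turn by 45 degrees. A row lasts 1/8 s, in which the tool goes at most 62.5 mm and 10.7 degrees, less where a joint would pass 70% of its speed; a pose out of reach is approached as far as the arm can. A call with a number of a shift or a turn outside -1 to 1 is refused whole. A call with a gripper value outside its range is refused whole. "jaw" is the opening, from 0 (shut) to 1 (fully open), set as the call begins (left out, the last holds). The fingers move at their own pace and stop on an object; "squeeze" is the grip in N (left out, the last holds). Time passes only in rows, so rows that repeat a pose let the fingers close. It gives the time, the measured TCP pose, the force, the opening and the grip force at its end, in the units of the state.
- ctrl.get_state(): the state, without advancing time (a new reading comes with each control period).
- ctrl.read_camera(name): name is "side" or "top"; returns the picture (420x560x3 uint8, red, green, blue); there is no depth.
- ctrl.get_calibration(name): a dict with "fx", "fy", "cx", "cy" (pixels), "xyz" and "orientation" of the camera in the world. Camera axes: x right, y up, looking along -z (the intrinsics and any distortion apply to the point x, -y, -z); pixel columns grow to the right and rows downward; lengths in m; the calibration is good to about 2 mm. A picture is of the moment at which its call begins. get_calibration takes no time and is no camera call.
- ctrl.sign_off(): hands the job in; it is judged then, once.
Trained networks look in the newest picture that a camera, given by its name, has taken for a name from the list of things; names that differ only in an ending like _2 or _b are one class to them, and where a whole thing is asked for, a point or a joint stands for the part that bears it (a point fixed in the world has none). Each returns a list of dicts, best first, with "p" (0 to 1); they miss things now and then, are a little off and sometimes report something else, mostly with a low value. They report only what shows in the picture. A call takes as long as a camera call.
- ctrl.boxes_of(thing, camera): "xy" ([column, row] as shares, 0 to 1, of the picture: columns of its width, rows of its height, amid what is visible of it).
- ctrl.silhouettes(thing, camera): "pixels" (420x560 bool, what is visible of it) and "xy" ([column, row] as shares, 0 to 1, of the picture: columns of its width, rows of its height, amid what is visible of it).
The state is a dict: "time": time; "qpos": joint angles; "dq": joint speeds; "joint_efforts": joint torques, N m; "eef_pos": TCP position; "tcp_rot": TCP orientation; "contact_force": force on the tool from outside, world axes, zero at the start; "wrist_torque": the same for the moment, N m; "opening": opening from 0.0 (shut) to 1.0 (fully open); "finger_force": force on a finger pad.
Only numpy, scipy, OpenCV 4.12 (cv2) and the standard library are available. Lean on these libraries where they do the work, as an engineer would, in place of code of your own. Each camera call takes 0.05 s, during which the arm holds its last target. There are 200 camera calls.

TASK

I want to screw the new stay onto this tool chest, so I need its lid held up. First, with the lid still shut, push the six bits of punch scrap off it into the pan beside the chest using the scraper block, not your fingers, and put the scraper back down on the bench clear of chest and pan. Then raise the lid to 60 degrees, give or take 5, and finish while still holding it steady there (it falls shut if let go); leave the stay and the screwdriver behind the chest where they lie.

Things in the scene. Friction and masses are not known exactly. Their poses are not given: they have to be found in the camera images.
- chest: dark grey steel tool chest on the bench, immovable; with the lid shut 203 mm deep (its x), 280 mm wide (its y), 95 mm high. Origin at the centre of its underside; its x axis points from the handle side (facing the robot) to the hinge side, y along its width to the left, z up
- lid_top (a point): middle of the lid's flat top face: 280 mm along the chest's y, 203 mm along its x, no rim, 95 mm above the bench when shut and 1.5 mm to the handle side of the chest's origin. The loose scrap lies on it within 60 mm of the chest's origin along x and 76 mm along y
- lid (a joint): opening angle of the chest's lid in rad: 0 shut, 1.047 = 60 degrees, stop at 1.75. The lid (0.45 to 0.8 kg, sheet steel with a 25 mm deep folded edge) swings freely on a hinge along the rear top edge: let go below 90 degrees it falls shut; 2 to 4 N at the handle carries it
- lid_hinge (a point): point on the hinge axis at mid width, 82 mm above the bench, 100 mm from the chest's origin along its x axis; the axis runs along the chest's y; this frame turns with the lid
- lid_handle (a point): middle of the aluminium bow handle on the lid's front edge: a round bar 12 mm thick, 110 mm long along the chest's y, with a 33 mm clear gap behind it, open above and below; 82 mm above the bench when shut. It lies 242 mm from the hinge axis, level with it when shut, and rises on that arc; the bar can pivot between the fingers. Frame turns with the lid
- pan: open steel scrap pan, fixed on the bench against the left or the right side of the chest (varies): 200 mm long (its x, parallel to the chest's x), 140 mm wide (its y), 55 mm high, walls 3 mm. Origin at the centre of its underside. Its near wall stands within 4 mm of the lid's edge, seen from above, so scrap pushed off that side of the lid drops into it
- scraper_center (a point): scraper block, hardwood with a steel-shod lower edge: 150 mm long (its x), 30 mm thick (its y, gripped across this), 85 mm high, 0.2 to 0.34 kg, standing upright on the bench on the other side of the chest from the pan. Point at its centre, half-way up (42.5 mm); its yaw is that of the long side
- scraper: the same scraper block; origin at the centre of its underside
- stay: bystander: the new lid stay, a flat steel strip 151 x 16 x 5 mm lying on the bench behind the chest; origin at the centre of its underside
- screwdriver: bystander: screwdriver 160 mm long with black handle, lying on the bench behind the chest; origin under its middle
- chip1: flat steel punching slug, a disc 20 mm across and 5 mm thick, 12 g; it starts lying flat on the chest's lid; origin at the centre of its underside
- chip2: flat steel offcut 24 x 15 x 5 mm, 14 g; it starts lying flat on the chest's lid; origin at the centre of its underside
- chip3: flat steel punching slug, a disc 18 mm across and 5 mm thick, 12 g; it starts lying flat on the chest's lid; origin at the centre of its underside
- chip4: flat steel punching slug, a disc 20 mm across and 5 mm thick, 12 g; it starts lying flat on the chest's lid; origin at the centre of its underside
- chip5: flat steel offcut 24 x 15 x 5 mm, 14 g; it starts lying flat on the chest's lid; origin at the centre of its underside
- chip6: flat steel punching slug, a disc 18 mm across and 5 mm thick, 12 g; it starts lying flat on the chest's lid; origin at the centre of its underside

How it is judged:
On the way, in this order (a step that is already met when the one before it is completed fails the run):
1. all six bits of scrap are in the pan and the lid is still shut (value of joint lid below 0.06 rad and x of chip1 in the frame of pan between -0.1 and 0.1 m and y of chip1 in the frame of pan between -0.07 and 0.07 m and height (world z) of each of chip1, chip2, chip3, chip4, chip5, chip6 below 0.05 m and x of chip2 in the frame of pan between -0.1 and 0.1 m and y of chip2 in the frame of pan between -0.07 and 0.07 m and x of chip3 in the frame of pan between -0.1 and 0.1 m and y of chip3 in the frame of pan between -0.07 and 0.07 m and x of chip4 in the frame of pan between -0.1 and 0.1 m and y of chip4 in the frame of pan between -0.07 and 0.07 m and x of chip5 in the frame of pan between -0.1 and 0.1 m and y of chip5 in the frame of pan between -0.07 and 0.07 m and x of chip6 in the frame of pan between -0.1 and 0.1 m and y of chip6 in the frame of pan between -0.07 and 0.07 m), for 0.2 s.
2. the scraper is put down on the bench and let go, clear of chest and pan, the lid still shut (value of joint lid below 0.06 rad and height (world z) of scraper_center below 0.06 m and linear speed of scraper below 0.03 m/s and contact force between the fingers and scraper below 0.1 N and contact force between scraper and pan below 0.1 N and contact force between scraper and chest below 0.1 N), for 0.2 s.
At the end, for the whole second after the job is handed in: the lid is held still by the robot at 60 degrees (within 5.9) with nothing else touching it, all six bits of scrap lie in the pan, and the scraper rests on the bench, let go, touching neither chest nor pan (value of joint lid between 0.945 and 1.15 rad and velocity of joint lid between -0.08 and 0.08 rad/s and contact force between any of the fingers, the arm and lid above 0.5 N and contact force between scraper and lid below 0.1 N and x of chip1 in the frame of pan between -0.1 and 0.1 m and y of chip1 in the frame of pan between -0.07 and 0.07 m and height (world z) of each of chip1, chip2, chip3, chip4, chip5, chip6 below 0.05 m and x of chip2 in the frame of pan between -0.1 and 0.1 m and y of chip2 in the frame of pan between -0.07 and 0.07 m and x of chip3 in the frame of pan between -0.1 and 0.1 m and y of chip3 in the frame of pan between -0.07 and 0.07 m and x of chip4 in the frame of pan between -0.1 and 0.1 m and y of chip4 in the frame of pan between -0.07 and 0.07 m and x of chip5 in the frame of pan between -0.1 and 0.1 m and y of chip5 in the frame of pan between -0.07 and 0.07 m and x of chip6 in the frame of pan between -0.1 and 0.1 m and y of chip6 in the frame of pan between -0.07 and 0.07 m and height (world z) of scraper_center below 0.06 m and linear speed of scraper below 0.03 m/s and contact force between the fingers and scraper below 0.1 N and contact force between scraper and pan below 0.1 N and contact force between scraper and chest below 0.1 N); the arm keeps its last pose, push and grip.
It fails at once if the fingers or arm touch the scrap (more than 0.5 N) (contact force between any of the fingers, the arm and chip1 above 0.5 N or contact force between any of the fingers, the arm and chip2 above 0.5 N or contact force between any of the fingers, the arm and chip3 above 0.5 N or contact force between any of the fingers, the arm and chip4 above 0.5 N or contact force between any of the fingers, the arm and chip5 above 0.5 N or contact force between any of the fingers, the arm and chip6 above 0.5 N).
It fails at once if a bystander (stay or screwdriver) is moved by more than 20 mm (distance of any of stay, screwdriver from where it was at the start of the episode above 0.02 m).
It also fails if it takes over 66 s, if anything falls off the work surface, if the arm or the gripper's body presses on something with over 40 N, if the wrist force passes 120 N, or if a joint passes its speed limit or range.

## Working session

There is one attempt and no reset: what is moved stays moved. The work goes in short steps, Python scripts to look and compute and a tool call to move; the robot and the scene stay as the last step left them, time stands still between calls to the robot, and variables do not carry over. Pictures are saved under pics/ and viewed, at most 10 in all, crops included, and the job is handed in when it is done.

Besides the shell and the picture viewer there is one more tool, called as name([rows], argument=value, ...), one row to a line, values as JSON. apply_moves: Moves the arm, as the interface text tells. Shifts and turns lie within -1 to 1; 1 stands for 0.8 m of shift or 45 degrees of turn. Its arguments: {"type":"object","properties":{"series":{"type":"array"},"jaw":{"type":"number"},"squeeze":{"type":"number"}},"required":["series"]}

```bash
mkdir -p pics; ls
cat > h.py <<'E'
import numpy as np, cv2
from scipy.spatial.transform import Rotation as R
from plant import ctrl
def ray(c,u,v):
    k=ctrl.get_calibration(c)
    d=np.array([(u-k['cx'])/k['fx'],-(v-k['cy'])/k['fy'],-1])
    return np.array(k['xyz']),R.from_quat(k['orientation']).apply(d)
def at_z(c,u,v,z):
    o,d=ray(c,u,v); return o+d*(z-o[2])/d[2]
def proj(c,p):
    k=ctrl.get_calibration(c)
    q=R.from_quat(k['orientation']).inv().apply(np.array(p)-k['xyz'])
    return k['cx']+k['fx']*q[0]/-q[2], k['cy']+k['fy']*q[1]/q[2]
def snap(c,f):
    im=ctrl.read_camera(c); cv2.imwrite('pics/'+f,im[:,:,::-1]); return im
E
cat > m1.py <<'E'
from h import *
for c in('top','side'):
    snap(c,c+'1.png'); print(c,ctrl.get_calibration(c))
hz=dict(chest=.09,lid_handle=.082,pan=.03,scraper=.085,stay=.005,screwdriver=.01,chip1=.1,chip2=.1,lid_top=.095)
for t,z in hz.items():
    for d in ctrl.silhouettes(t,'top')[:6]:
        if d['p']<.3: continue
        m=d['pixels'].astype(np.uint8); ys,xs=np.nonzero(m)
        r=cv2.minAreaRect(np.c_[xs,ys].astype(np.float32)); b=cv2.boxPoints(r)
        print(t,round(d['p'],2),m.sum(),'c',at_z('top',*r[0],z)[:2].round(4),'corners',[at_z('top',*q,z)[:2].round(3).tolist() for q in b])
s=ctrl.get_state(); print(s)
E
python3 m1.py
```

```text
pics
top {'fx': 486.5336193061943, 'fy': 486.5336193061943, 'cx': 270.6508446608518, 'cy': 206.3027800023251, 'xyz': array([0.48635512, 0.01249854, 0.86791096]), 'orientation': array([ 0.06570002, -0.04273426, -0.69839941,  0.71140393])}
side {'fx': 508.67733205857354, 'fy': 508.67733205857354, 'cx': 277.57548754429837, 'cy': 203.00651190467372, 'xyz': array([0.14433527, 0.53082535, 0.86815856]), 'orientation': array([-0.1179802 ,  0.32933796,  0.8728764 , -0.34015286])}
chest 0.72 22245 c [0.5644 0.0098] corners [[0.453, 0.16], [0.706, 0.145], [0.68, -0.145], [0.432, -0.117]]
lid_handle 0.62 22293 c [0.5646 0.0106] corners [[0.452, 0.163], [0.707, 0.148], [0.681, -0.146], [0.431, -0.118]]
lid_handle 0.57 152 c [ 0.6199 -0.0447] corners [[0.623, -0.03], [0.632, -0.054], [0.617, -0.059], [0.608, -0.035]]
scraper 0.75 2560 c [ 0.5582 -0.1891] corners [[0.496, -0.137], [0.639, -0.201], [0.621, -0.242], [0.479, -0.177]]
stay 0.86 416 c [ 0.7202 -0.025 ] corners [[0.72, 0.048], [0.734, 0.047], [0.72, -0.098], [0.707, -0.096]]
screwdriver 0.96 719 c [ 0.7538 -0.0534] corners [[0.744, 0.026
[... 1241 characters left out ...]
{'time': 0.55, 'qpos': array([-1.47901146e+00,  2.86266136e-01,  1.57669739e+00, -4.37726619e-06,
        1.27863446e+00, -1.50010336e-01]), 'dq': array([-0.00068636, -0.00033006,  0.00017729,  0.00047903, -0.00119906,
        0.00077834]), 'joint_efforts': array([-2.92186596e-04, -4.05566919e+01, -2.92654610e+01, -1.44380451e-04,
        8.89636431e-04, -4.17792052e-06]), 'eef_pos': array([ 0.1616451 , -0.6553376 ,  0.25034888]), 'tcp_rot': array([ 9.92700706e-01,  1.20603932e-01, -2.01734553e-06, -2.72750796e-06]), 'contact_force': array([0.90680389, 0.03664735, 0.53557794]), 'wrist_torque': array([ 0.0571672 ,  0.00814771, -0.01097218]), 'finger_force': 0.0, 'opening': 0.9989985207175055}
```

View pics/top1.png

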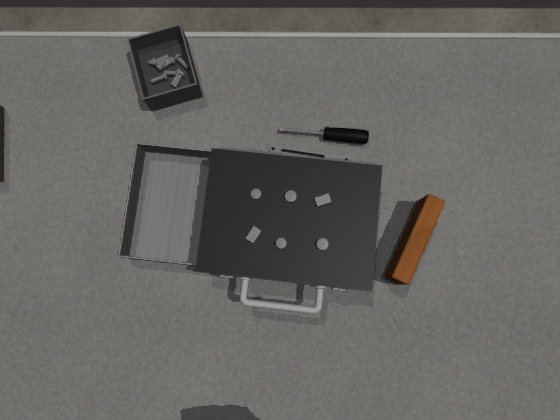

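View pics/side1.png

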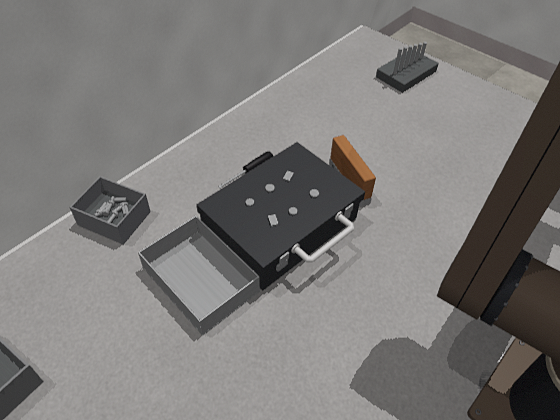

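```bash
cat >> h.py <<'E'
from scipy.optimize import minimize
def box(c,x,y,yaw,l,w,z0,z1):
    a=np.array([[i*l/2,j*w/2] for i in(-1,1) for j in(-1,1)])@np.array([[np.cos(yaw),np.sin(yaw)],[-np.sin(yaw),np.cos(yaw)]])+[x,y]
    p=np.array([proj(c,[*q,z]) for q in a for z in(z0,z1)],np.float32)
    return cv2.convexHull(p)
def fitbox(masks,g,l,w,z0,z1):
    def cost(v):
        s=0
        for c,m in masks.items():
            im=np.zeros((420,560),np.uint8); cv2.fillPoly(im,[np.round(box(c,*v,l,w,z0,z1)*256).astype(np.int32)],1,shift=8)
            s+=1-(im&m).sum()/(im|m).sum()
        return s
    sim=np.array([g]+[np.array(g)+d for d in np.diag([.015,.015,.1])])
    r=minimize(cost,g,method='Nelder-Mead',options=dict(initial_simplex=sim,xatol=1e-4,fatol=1e-4)); return r.x.round(4),round(r.fun,3)
def mask(t,c):
    return ctrl.silhouettes(t,c)[0]['pixels'].astype(np.uint8)
E
cat > m2.py <<'E'
from h import *
ch=mask('chest','top'); ch=cv2.morphologyEx(ch,cv2.MORPH_OPEN,np.ones((25,25),np.uint8))
print('lid',fitbox({'top':ch},[.565,.0,-.09],.203,.28,.07,.095))
cs={c:cv2.morphologyEx(mask('chest',c),cv2.MORPH_OPEN,np.ones((25,25),np.uint8)) for c in('top','side')}
print('lid both',fitbox(cs,[.565,.0,-.09],.203,.28,.0,.095))
ms={c:mask('scraper',c) for c in('top','side')}
for k in (['top'],['top','side']): print('scr',fitbox({c:ms[c] for c in k},[.55,-.2,-.43],.15,.03,0,.085))
# handle bar: bright pixels near front
im=cv2.imread('pics/top1.png',0)
sub=(im[260:330,225:340]>150).astype(np.uint8); ys,xs=np.nonzero(sub); xs=xs+225; ys=ys+260
P=np.array([at_z('top',u,v,.082)[:2] for u,v in zip(xs,ys)])
print('handle bright',P.min(0),P.max(0),len(P))
r=cv2.minAreaRect(P.astype(np.float32)); print(r)
E
python3 m2.py
```

```text
lid (array([ 0.5889,  0.0085, -0.0921]), np.float64(0.077))
lid both (array([ 0.5883,  0.0094, -0.0796]), np.float64(1.077))
scr (array([ 0.5602, -0.1973, -0.4386]), np.float64(0.055))
scr (array([ 0.5605, -0.198 , -0.4478]), np.float64(0.341))
handle bright [ 0.44152307 -0.0434608 ] [0.49099397 0.08211643] 350
((0.46579551696777344, 0.01915760338306427), (0.12540799379348755, 0.04051731526851654), 85.00968933105469)
```

```bash
cat > m3.py <<'E'
from h import *
im=cv2.imread('pics/top1.png'); im=cv2.resize(im[120:330,100:460],None,fx=2.2,fy=2.2,interpolation=cv2.INTER_CUBIC)
def dr(q,col): cv2.polylines(im,[((q.reshape(-1,2)-[100,120])*2.2).astype(np.int32)],True,col,1)
dr(box('top',.589,.0085,-.0895,.203,.28,.095,.0951),(0,255,0))
dr(box('top',.5602,-.1975,-.442,.15,.03,.0,.085),(255,255,0))
dr(box('top',.4485,.0211,-.0895,.012,.11,.082,.0821),(0,0,255))
cv2.imwrite('pics/ov.png',im)
E
python3 m3.py
```

```text
(no output)
```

View pics/ov.png

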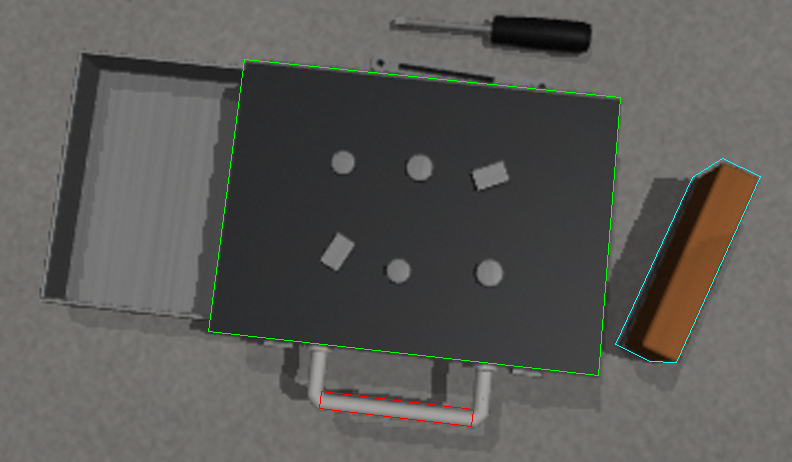

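apply_moves([
  [0.498,0.571,-0.12,0,0,-0.871],
  [0.498,0.571,-0.12,0,0,-0.871],
  [0.498,0.571,-0.12,0,0,-0.871],
  [0.498,0.571,-0.12,0,0,-0.871],
  [0.498,0.571,-0.12,0,0,-0.871],
  [0.498,0.571,-0.12,0,0,-0.871],
  [0.498,0.571,-0.12,0,0,-0.871],
  [0.498,0.571,-0.12,0,0,-0.871],
  [0.498,0.571,-0.12,0,0,-0.871],
  [0.498,0.571,-0.12,0,0,-0.871],
  [0.498,0.571,-0.12,0,0,-0.871],
  [0.498,0.571,-0.12,0,0,-0.871],
], jaw=0.65, squeeze=60)

```text
time: 2.3
eef_pos: [0.56, -0.1987, 0.1544]
tcp_rot: [0.976, -0.219, -0.0, 0.0]
contact_force: [0.2, 0.2, -0.3]
opening: 0.649
finger_force: 0.0
```

apply_moves([
  [0,0,-0.065,0,0,0],
  [0,0,-0.11,0,0,0],
  [0,0,-0.13,0,0,0],
  [0,0,-0.13,0,0,0],
])

```text
time: 2.8
eef_pos: [0.5593, -0.1993, 0.0498]
tcp_rot: [0.975, -0.22, -0.001, -0.0]
contact_force: [-0.1, 0.2, 1.6]
opening: 0.648
finger_force: 0.0
```

apply_moves([
  [0,0,0,0,0,0],
  [0,0,0,0,0,0],
  [0,0,0,0,0,0],
  [0,0,0,0,0,0],
  [0,0,0,0,0,0],
  [0,0,0,0,0,0],
], jaw=0)

```text
time: 3.55
eef_pos: [0.5615, -0.1995, 0.0526]
tcp_rot: [0.976, -0.219, 0.002, 0.001]
contact_force: [-1.2, 0.6, 6.6]
opening: 0.342
finger_force: 60.5
```

apply_moves([
  [0,0,0.05,0,0,0],
  [0,0,0.11,0,0,0],
  [0,0,0.17,0,0,0],
  [0,0,0.19,0,0,0],
  [0.012,0.056,0.19,0,0,0.22],
  [0.024,0.113,0.19,0,0,0.449],
  [0.024,0.113,0.19,0,0,0.449],
  [0.024,0.113,0.19,0,0,0.449],
])

```text
time: 4.55
eef_pos: [0.5783, -0.1078, 0.2003]
tcp_rot: [0.999, -0.045, -0.002, -0.0]
contact_force: [0.1, -0.3, -3.2]
opening: 0.342
finger_force: 60.5
```

apply_moves([
  [0,0,-0.04,0,0,0],
  [0,0,-0.056,0,0,0],
  [0,0,-0.063,0,0,0],
  [0,0,-0.063,0,0,0],
])

```text
time: 5.05
eef_pos: [0.5793, -0.1086, 0.1519]
tcp_rot: [0.999, -0.045, -0.0, -0.0]
contact_force: [0.0, -0.4, -3.4]
opening: 0.34
finger_force: 60.7
```

Run:
```python
from h import *
a=snap('top','t2.png'); b=ctrl.read_camera('side')[:,:,::-1]
cv2.imwrite('pics/s2.png',cv2.resize(b[100:320,130:430],None,fx=2.6,fy=2.6))
```

```text
(no output)
```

View pics/s2.png

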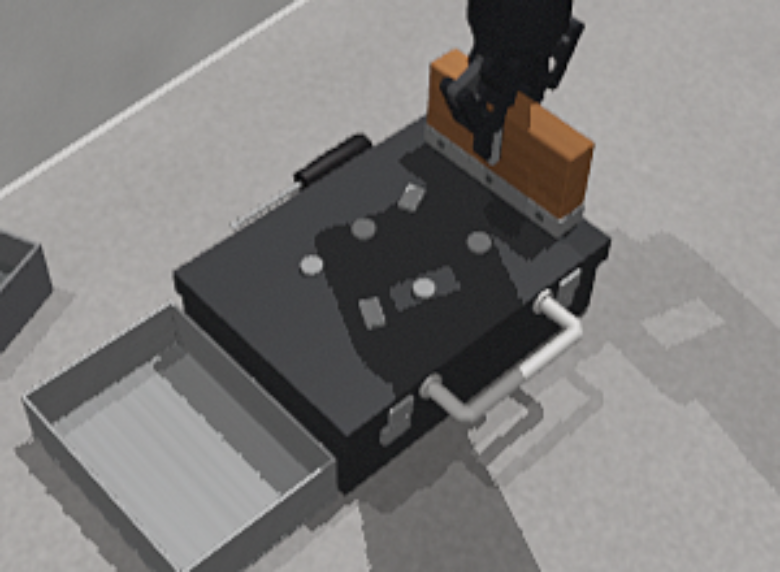

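apply_moves([
  [0,0,-0.002,0,0,0],
  [0,0,-0.0035,0,0,0],
  [0,0,-0.0035,0,0,0],
  [0,0,-0.0035,0,0,0],
])

```text
time: 5.65
eef_pos: [0.5793, -0.1081, 0.1492]
tcp_rot: [0.999, -0.045, 0.0, 0.0]
contact_force: [0.1, -0.8, -3.4]
opening: 0.344
finger_force: 60.7
```

apply_moves([
  [0.001,0.015,0,0,0,0],
  [0.0035,0.04,0,0,0,0],
  [0.006,0.068,0,0,0,0],
  [0.0085,0.096,0,0,0,0],
  [0.011,0.124,0,0,0,0],
  [0.0135,0.152,0,0,0,0],
  [0.016,0.18,0,0,0,0],
  [0.0185,0.208,0,0,0,0],
  [0.021,0.236,0,0,0,0],
  [0.0235,0.264,0,0,0,0],
  [0.026,0.292,0,0,0,0],
  [0.029,0.321,0,0,0,0],
  [0.029,0.321,0,0,0,0],
  [0.029,0.321,0,0,0,0],
  [0.029,0.321,0,0,0,0],
])

```text
time: 7.52
eef_pos: [0.6024, 0.1482, 0.1491]
tcp_rot: [0.999, -0.045, -0.0, 0.0]
contact_force: [0.4, -0.3, -3.4]
opening: 0.343
finger_force: 60.6
```

Run:
```python
from h import *
a=ctrl.read_camera('top')[:,:,::-1]; b=ctrl.read_camera('side')[:,:,::-1]
o=np.hstack([cv2.resize(a[130:300,100:330],None,fx=1.7,fy=1.7),cv2.resize(b[140:310,130:360],None,fx=1.7,fy=1.7)])
cv2.imwrite('pics/s3.png',o)
```

```text
(no output)
```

View pics/s3.png

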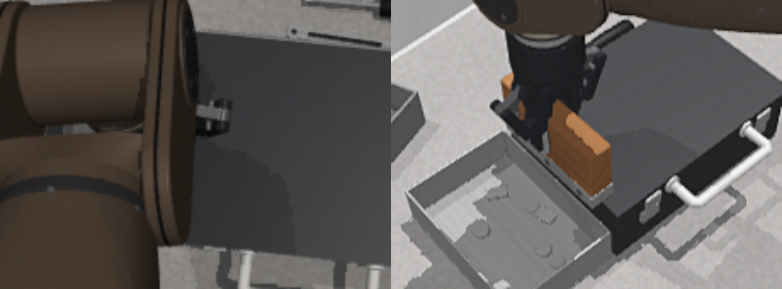

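apply_moves([
  [0,0,0.05,0,0,0],
  [0,0,0.075,0,0,0],
  [-0.008,-0.07,0.075,0,0,0],
  [-0.016,-0.14,0.075,0,0,0],
  [-0.024,-0.21,0.075,0,0,0],
  [-0.032,-0.28,0.075,0,0,0],
  [-0.04,-0.35,0.075,0,0,0],
  [-0.047,-0.42,0.075,0,0,0],
  [-0.053,-0.479,0.075,0,0,0],
  [-0.053,-0.479,0.075,0,0,0],
])

```text
time: 8.88
eef_pos: [0.5594, -0.2383, 0.2094]
tcp_rot: [0.999, -0.047, 0.0, 0.001]
contact_force: [-0.8, 0.8, -3.5]
opening: 0.34
finger_force: 61.1
```

Run:
```python
from h import *
a=ctrl.read_camera('top')[:,:,::-1]; b=ctrl.read_camera('side')[:,:,::-1]
o=np.hstack([cv2.resize(a[130:300,100:330],None,fx=1.7,fy=1.7),cv2.resize(b[170:340,120:350],None,fx=1.7,fy=1.7)])
cv2.imwrite('pics/s4.png',o)
```

```text
(no output)
```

View pics/s4.png

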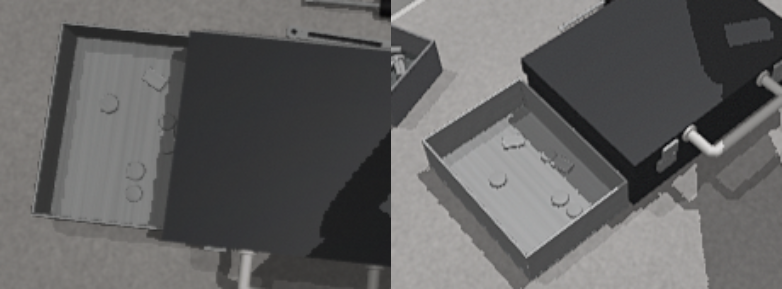

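apply_moves([
  [0,0,-0.06,0,0,0],
  [0,0,-0.12,0,0,0],
  [0,0,-0.165,0,0,0],
  [0,0,-0.185,0,0,0],
  [0,0,-0.193,0,0,0],
  [0,0,-0.197,0,0,0],
  [0,0,-0.197,0,0,0],
])

```text
time: 9.85
eef_pos: [0.5611, -0.235, 0.0531]
tcp_rot: [0.999, -0.045, 0.001, 0.001]
contact_force: [-0.4, -0.5, -3.4]
opening: 0.349
finger_force: 61.0
```

apply_moves([
  [0,0,-0.0012,0,0,0],
  [0,0,-0.0024,0,0,0],
  [0,0,-0.0024,0,0,0],
])

```text
time: 10.22
eef_pos: [0.561, -0.2352, 0.0526]
tcp_rot: [0.999, -0.045, 0.001, 0.0]
contact_force: [-4.8, 2.9, 7.0]
opening: 0.345
finger_force: 62.4
```

Touching. Release and rise.

apply_moves([
  [0,0,0,0,0,0],
  [0,0,0,0,0,0],
  [0,0,0,0,0,0],
  [0,0,0,0,0,0],
], jaw=0.7)

```text
time: 10.72
eef_pos: [0.56, -0.2345, 0.0494]
tcp_rot: [0.999, -0.045, -0.0, -0.0]
contact_force: [0.5, 0.5, 0.6]
opening: 0.701
finger_force: 0.0
```

apply_moves([
  [0,0,0.03,0,0,0],
  [0,0,0.09,0,0,0],
  [0,0,0.16,0,0,0],
  [0,0,0.22,0,0,0],
  [0,0,0.22,0,0,0],
])

```text
time: 11.35
eef_pos: [0.5625, -0.236, 0.2318]
tcp_rot: [0.999, -0.045, 0.005, 0.003]
contact_force: [0.9, 0.7, -0.3]
opening: 0.7
finger_force: 0.0
```

Run:
```python
from h import *
s=ctrl.get_state(); print(s['eef_pos'],s['qpos'],s['time'])
b=ctrl.read_camera('side')[:,:,::-1]
cv2.imwrite('pics/s5.png',cv2.resize(b[60:280,180:480],None,fx=2,fy=2))
print(fitbox({'side':mask('scraper','side')},[.561,-.235,-.09],.15,.03,0,.085))
```

```text
[ 0.56249299 -0.23599054  0.23178021] [-5.63428299e-01  1.55024982e-01  1.76626395e+00  3.40508020e-05
  1.20916425e+00  1.09686468e+00] 11.35
(array([ 0.5587, -0.2351, -0.0994]), np.float64(0.035))
```

View pics/s5.png

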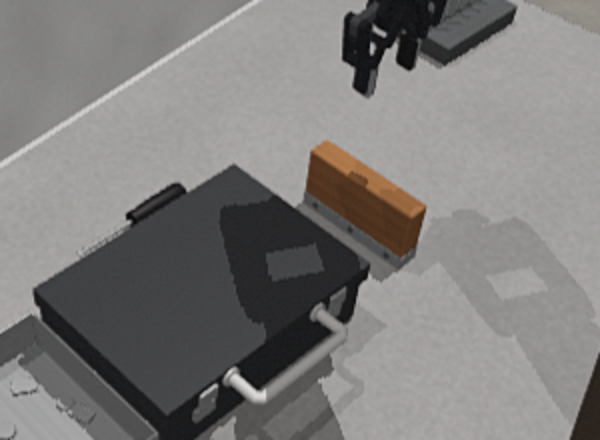

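apply_moves([
  [-0.024,0.054,0,0,0,0.2],
  [-0.048,0.108,0,0,0,0.4],
  [-0.072,0.162,0,0,0,0.6],
  [-0.096,0.216,0,0,0,0.8],
  [-0.12,0.27,0,0,0,1],
  [-0.14,0.32,0,0,0,1],
], jaw=0.38)

```text
time: 12.2
eef_pos: [0.446, 0.023, 0.2231]
tcp_rot: [0.94, 0.341, -0.002, -0.001]
contact_force: [0.4, 0.5, 0.5]
opening: 0.379
finger_force: 0.0
```

apply_moves([
  [0,0,0,0,0,0.2],
  [0,0,0,0,0,0.4],
  [0,0,0,0,0,0.6],
  [0,0,0,0,0,0.8],
  [0,0,0,0,0,1],
  [0,0,0,0,0,1],
  [0,0,0,0,0,1],
])

```text
time: 13.08
eef_pos: [0.4475, 0.0216, 0.2244]
tcp_rot: [0.739, 0.674, -0.001, -0.001]
contact_force: [0.3, 0.6, 1.0]
opening: 0.377
finger_force: 0.0
```

apply_moves([
  [0.001,0,-0.06,0,0,0],
  [0.001,0,-0.1,0,0,0],
  [0.001,0,-0.13,0,0,0],
  [0.001,0,-0.155,0,0,0],
  [0.001,0,-0.178,0,0,0],
  [0.001,0,-0.178,0,0,0],
])

```text
time: 13.82
eef_pos: [0.4473, 0.0217, 0.0815]
tcp_rot: [0.739, 0.674, -0.001, -0.002]
contact_force: [-0.0, -0.5, -0.0]
opening: 0.381
finger_force: 0.0
```

Run:
```python
from h import *
b=ctrl.read_camera('side')[:,:,::-1]
cv2.imwrite('pics/s6.png',cv2.resize(b[120:320,220:420],None,fx=2.9,fy=2.9))
```

```text
(no output)
```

View pics/s6.png

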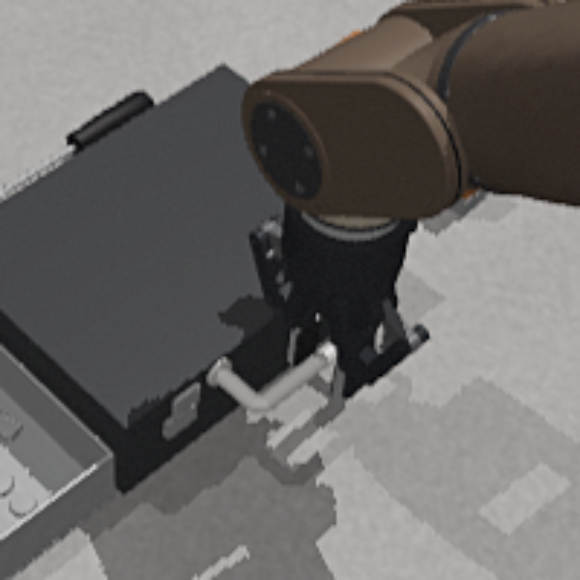

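apply_moves([
  [0,0,0,0,0,0],
  [0,0,0,0,0,0],
  [0,0,0,0,0,0],
  [0,0,0,0,0,0],
  [0,0,0,0,0,0],
], jaw=0, squeeze=50)

```text
time: 14.5
eef_pos: [0.4485, 0.0215, 0.0842]
tcp_rot: [0.738, 0.675, -0.001, -0.0]
contact_force: [-4.8, -1.0, 5.6]
opening: 0.119
finger_force: 48.9
```

apply_moves([
  [0.0002,0,0.0105,0,0,0],
  [0.0007,0,0.0211,0,0,0],
  [0.0029,-0.0003,0.0421,0,0,0],
  [0.0066,-0.0006,0.0629,0,0,0],
  [0.0117,-0.001,0.0834,0,0,0],
  [0.0182,-0.0016,0.1035,0,0,0],
  [0.0182,-0.0016,0.1035,0,0,0],
])

```text
time: 15.38
eef_pos: [0.4626, 0.0202, 0.1676]
tcp_rot: [0.738, 0.675, -0.002, -0.001]
contact_force: [-9.3, -1.8, -1.1]
opening: 0.117
finger_force: 48.8
```

apply_moves([
  [0.0079,-0.0007,0.0195,0,0,0],
  [0.0171,-0.0016,0.0385,0,0,0],
  [0.0276,-0.0025,0.0568,0,0,0],
  [0.0393,-0.0036,0.0743,0,0,0],
  [0.0523,-0.0047,0.0909,0,0,0],
  [0.0664,-0.006,0.1066,0,0,0],
  [0.0815,-0.0074,0.1213,0,0,0],
  [0.0976,-0.0088,0.1349,0,0,0],
  [0.1146,-0.0103,0.1473,0,0,0],
  [0.1235,-0.0111,0.153,0,0,0],
  [0.1325,-0.0119,0.1585,0,0,0],
  [0.1325,-0.0119,0.1585,0,0,0],
  [0.1325,-0.0119,0.1585,0,0,0],
  [0.1325,-0.0119,0.1585,0,0,0],
])

```text
time: 17.12
eef_pos: [0.57, 0.0104, 0.2986]
tcp_rot: [0.738, 0.675, 0.001, 0.002]
contact_force: [-8.4, -1.3, 10.0]
opening: 0.116
finger_force: 51.0
```

Run:
```python
from h import *
s=ctrl.get_state(); p=s['eef_pos']; print(p,s['dq'].round(3),s['contact_force'],s['opening'])
H=np.array([.5904+.1*.996,.0083-.1*.0894,.082]); d=H-p; print(np.degrees(np.arctan2(-d[2],d[0]*.996-d[1]*.0894)),np.hypot(d[2],d[0]*.996-d[1]*.0894))
b=ctrl.read_camera('side')[:,:,::-1]; ctrl.read_camera('top')
cv2.imwrite('pics/s7.png',b)
for c in('side','top'):
    print(c,[(round(d['p'],2),(np.array(d['xy'])*[560,420]).round().tolist()) for d in ctrl.boxes_of('chip1',c) if d['p']>.25])
```

```text
[0.5700299  0.01035683 0.29858781] [-0.    -0.001  0.001 -0.002 -0.001  0.001] [-8.36196206 -1.25629861  9.95489872] 0.1158336995567453
60.9157347759311 0.24783886545091302
side [(0.49, [193.0, 253.0]), (0.47, [181.0, 276.0]), (0.4, [219.0, 284.0])]
top [(0.62, [382.0, 196.0]), (0.51, [179.0, 231.0])]
```

View pics/s7.png

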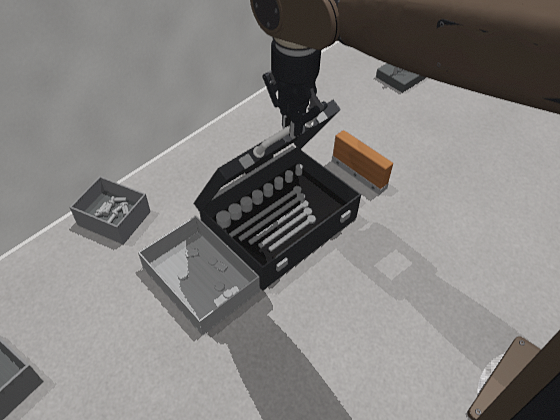

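```bash
python3 -c "
from plant import ctrl
print(ctrl.sign_off())"
```

```text
the job is handed in; nothing more can be done
None
```

I handed the job in at about 17 s with the arm holding the lid steady at about 60°. All six bits of scrap are in the pan, the scraper is standing on the bench clear of chest and pan, and I kept the arm away from the stay and screwdriver. The hand-in gave no verdict.

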